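# Drift the pump module into line and bolt it down

## Robot

A 6-joint arm with a two-finger parallel gripper is mounted at the origin on the work surface. World frame = base frame: x ahead of the robot, y to its left, z up, the work surface at z = 0. Lengths are in m, angles in degrees, forces in N, time in s.
With the tool pointing down it reaches from about 0.4 to 0.825 m from the base axis. Payload 7 kg.
Tool frame: the origin (TCP) lies midway between the tips of the shut fingers; the grasp point (between the pads) lies 19 mm behind it (hold_point_z is the distance from the TCP to the grasp point, in m); z points along the fingers, y is the line along which they close (so a half turn about z gives the same grasp; the last joint's range is limited). The gripper opens to 88 mm and grips with 3 to 60 N. Pads are 19 mm wide; open, the fingers measure 130 mm over their backs; the gripper's body (78 mm by 193 mm) begins 47 mm behind the grasp point.
Start: joints at [-48.123, 20.546, 0.682, 0, -70.136, -16.507], TCP at [0.289, -0.61, 0.227] pointing down, gripper open.
Joint ranges: [-176.03, 176.03], [-82.01, 121.73], [-58.28, 71.71], [-173.87, 95.51], [-174.79, -0.11], [-173.66, 173.66]. Speed limits (degrees/s): [136.94, 136.94, 172.46, 180, 180, 180].

## Interface

Orientations are given as [roll, pitch, yaw] about the fixed x, y, z axes, in that order (R = Rz(yaw) Ry(pitch) Rx(roll)).
In Python, from plant import get_state, capture, close_job, hold_point_z gives the robot as it stands.
- The arm moves only by the shell command python3 -m inch 'ROWS' [FORCE]. ROWS is text: rows parted by semicolons, each of 5 numbers parted by spaces: the shift along the tool's x, y, z normalised to -1 to 1, where 1 is 0.15 m, then the turn about the tool's z normalised to -1 to 1, where 1 is 360 degrees, then the opening, from 0 (shut) to 1 (fully open). In form: tx ty tz spin grip; .... A call has exactly 8 rows; each row shifts and turns the commanded pose from where the row before left it, along the tool's axes as they then stand; what a row does not reach is not made up. A row lasts 1/8 s, in which the tool goes at most 62.5 mm and 10.7 degrees, less where a joint would pass 70% of its speed; a pose out of reach is approached as far as the arm can. A call with a number of a shift or a turn outside -1 to 1 is refused whole. A call with a gripper value outside its range is refused whole. The fingers move at their own pace and stop on an object; FORCE is the grip in N (left out, the last holds). Time passes only in rows, so rows that do not move let the fingers close, or fill a call up. It gives the time, the measured TCP pose, the force, the opening and the grip force at its end, in the units of the state.
- get_state(): the state, without advancing time (a new reading comes with each control period).
- capture(name): name is "scene" or "top"; returns a dict with "color" (384x512x3 uint8, blue, green, red), "mtx" (3x3 intrinsics, pixels), "R" (3x3) and "t" (3): a world point X has camera coordinates R X + t. Camera axes: x right, y down, z forward; pixel columns grow to the right and rows downward; lengths in m; the calibration is good to about 2 mm. A picture is of the moment at which its call begins. There is no depth.
- close_job(): hands the job in; it is judged then, once.
The state is a dict: "time_s": time; "joints": joint angles; "qd": joint speeds; "joint_torque": joint torques, N m; "tcp_pos": TCP position; "eef_rot": TCP orientation; "contact_force": force on the tool from outside, world axes, zero at the start; "moment": the same for the moment, N m; "gripper_width": finger opening in m; "gripper_force": force on a finger pad.
Only numpy, scipy, OpenCV 4.12 (cv2) and the standard library are available. Lean on these libraries where they do the work, as an engineer would, in place of code of your own. Each camera call takes 0.05 s, during which the arm holds its last target. There are 200 camera calls.

## Task

The pump module's foot plate on the instrument base has not come home, so its bolt slot is out of line with the hole in the brass bar underneath. Feel for that hole with the yellow-handled tapered drift and work it gently down through slot and hole until its collar is down on the plate, so that it levers the plate into line, then stand the drift back in the blue tool stand, put the black-knobbed bolt through both, flange down flat on the plate, and let go. Never press drift or bolt on the base with more than about 50 N, move the module only with the drift, not with the gripper, and leave the glassware alone.

Things in the scene. Friction and masses are not known exactly. Their poses are not given: they have to be found in the camera images.
- deck: Instrument base, fixed to the bench: two grey rails along its y, 134 by 290 mm (x, y), 55 mm high, open to the bench between. Origin: centre of its footprint. A rigid 25 mm thick brass bar is clamped between the rails, its top 10 mm below the foot plate's top. Its round 18 mm through hole is NOT measured: it lies 5 to 9 mm in base +y and -16 to +16 mm in base x from the slot's centre at the start.
- footplate: The module's steel foot plate, 130 mm wide, on the rails; it slides only along the base's y, stiffly (about 5 N), and stays where left. It must go +y by 5 to 9 mm. Origin: under the slot's centre, on the plate's underside; axes as the base. The white module stands on it, its near face 92 mm to +y of it (small gauge and knob stick out 9 mm more), 105 mm wide, top 70 mm above this origin.
- plate_slot (a point): Centre of the foot plate's bolt slot at the plate's top face, 63 mm above the bench. The slot is 52 mm long in x and 18 mm wide in y, through the 8 mm thick plate, so the plate has to be in line with the brass bar's hole only in y. Moves with the plate. Axes as the base: z up, the plate slides along y. Starts 70 mm to the -y side of the base's origin.
- stand: Blue tool stand fixed to the bench, 160 mm (x) by 80 mm (y), 85 mm high, with two identical 19 mm holes in its 12 mm thick top, 80 mm apart in x; open beneath. The drift stands in one hole, the bolt in the other, either way round. Origin: centre of its underside.
- stand_hole_near (a point): Mouth of the stand's hole at stand x = -40 mm, on the top face (85 mm high).
- stand_hole_far (a point): Mouth of the stand's hole at stand x = +40 mm, on the top face (85 mm high).
- drift: Steel drift, upright, 126 mm long, 0.2 kg (may vary). Origin: tip; z up its axis. The tip is 5 mm across and tapers out to 16 mm at 42 mm up; plain 16 mm shank from 42 to 60 mm; dark collar 28 mm across from 60 to 66 mm; yellow square handle 20 mm by 20 mm from 66 to 126 mm, its flats square to its own x and y. It hangs by its collar in the stand, with its flats square to the stand.
- drift_collar (a point): On the drift's axis at the underside of its collar, 60 mm above the tip. Axes as the drift.
- bolt: Steel bolt with black square knob, upright, 97 mm long, 0.12 kg (may vary). Origin: foot; z up its axis. Plain shank 15 mm across (no thread to turn; foot bevelled to 12 mm over its last 3 mm) from 0 to 45 mm; flange 28 mm across from 45 to 51 mm; knob 22 mm by 22 mm from 51 to 97 mm, flats square to its own x and y. Hangs by its flange in the stand.
- bolt_flange (a point): On the bolt's axis at the underside of its flange, 45 mm above the foot. Axes as the bolt.
- vial: Amber glass jar, 44 mm across, 75 mm high; leave alone. Origin: centre of its underside.
- beaker: Clear beaker, 66 mm across, 85 mm high; leave alone. Origin: centre of its underside.
- solvent: Amber bottle with blue cap, 70 mm across, 160 mm high; leave alone. Origin: centre of its underside.

How it is judged:
By the outcome, as a careful person would: the job done as asked, in the order asked, and still so for the second after the job is handed in, with the robot touching nothing.
It also fails if it takes over 72 s, if anything falls off the work surface, if the arm or the gripper's body presses on something with over 40 N, if the wrist force passes 120 N, or if a joint passes its speed limit or range.

## Working session

There is one attempt and no reset: what is moved stays moved. The work goes in short steps, Python scripts to look and compute and a shell command to move; the robot and the scene stay as the last step left them, time stands still between calls to the robot, and variables do not carry over. Pictures are saved under pics/ and viewed, at most 10 in all, crops included, and the job is handed in when it is done.

```bash
ls; mkdir -p pics
python3 - <<'E'
from plant import *
import cv2
s=get_state()
for k,v in s.items(): print(k,v)
print(hold_point_z)
for n in("scene","top"):
    c=capture(n); cv2.imwrite(f"pics/{n}0.png",c["color"]); print(n,c["mtx"],c["R"],c["t"])
E
```

```text
pics
time_s 0.0
joints [-4.81219268e+01  2.05928110e+01  6.35187734e-01 -2.19986053e-02
 -7.01345999e+01 -1.65064469e+01]
qd [ 0.03872253  0.02307853 -0.06267557 -0.01028529 -0.08161177 -0.09867698]
joint_torque [ 8.72300570e-04 -5.82718885e+01  2.93068010e+01  6.99769601e+00
  6.82326776e-03 -1.58555595e-04]
tcp_pos [ 0.28901165 -0.60947264  0.22561198]
eef_rot [ 1.79905701e+02 -6.37778228e-03 -1.54635860e+02]
contact_force [-0.08520662  0.3619598   0.26011976]
moment [ 0.00631264  0.06742557 -0.02436059]
gripper_force 0.0
gripper_width 0.08768662861211687
0.0188
scene [[363.70967967   0.         259.58130937]
 [  0.         363.70967967 191.30620459]
 [  0.           0.           1.        ]] [[ 0.76012439  0.64972229 -0.00847711]
 [ 0.41093098 -0.49078128 -0.76828996]
 [-0.50333552  0.58051243 -0.64004584]] [-0.43421211 -0.22201885  1.05112227]
top [[471.44264094   0.         267.83071223]
 [  0.         471.44264094 191.22889095]
 [  0.           0.           1.        ]] [[ 0.01856018 -0.99978404  0.00934887]
 [-0.98573491 -0.01986217 -0.16712924]
 [ 0.16727884 -0.00611356 -0.98589067]] [-0.05933196  0.61891968  0.7432788 ]
```

View pics/scene0.png

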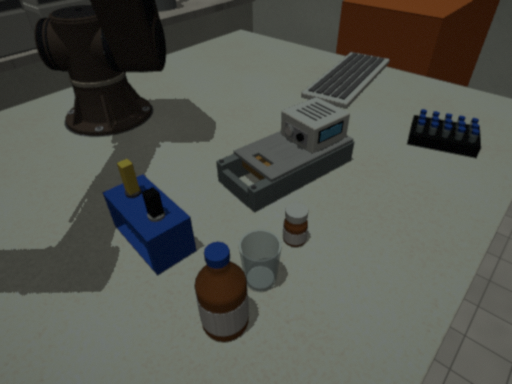

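View pics/top0.png

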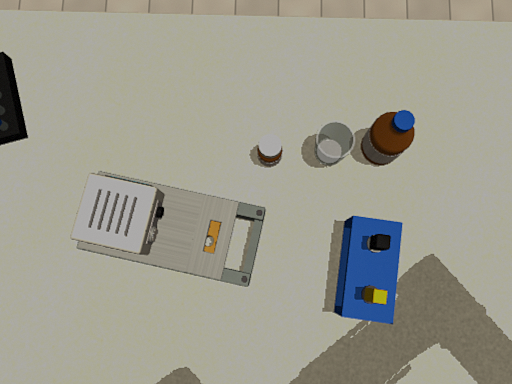

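Scene: drift (yellow) at about (130,180), bolt (black) at (153,203). In the top view the slot is at (212,237), the drift's handle at (378,296), the bolt at (380,242), and the module is to the left. Next I'll zoom in on the slot and stand, and measure.

```bash
cat > h.py <<'E'
import numpy as np, cv2
from plant import *
def ray(c,uv,z):
    d=c["R"].T@np.linalg.solve(c["mtx"],np.array([uv[0],uv[1],1.])); o=-c["R"].T@c["t"]
    return o+d*(z-o[2])/d[2]
def proj(c,X):
    p=c["mtx"]@(c["R"]@np.asarray(X)+c["t"]); return p[:2]/p[2]
E
python3 - <<'E'
from h import *
c=capture("top"); im=c["color"]
a=cv2.resize(im[200:300,170:280],None,fx=5,fy=5,interpolation=cv2.INTER_CUBIC)
b=cv2.resize(im[205:330,330:410],None,fx=4,fy=4,interpolation=cv2.INTER_CUBIC)
h=max(a.shape[0],b.shape[0]); h=500
o=np.zeros((h,560+240,3),np.uint8); o[:500,:550]=a; b=cv2.resize(b,(240,375)); o[:375,560:]=b
cv2.imwrite("pics/crop1.png",o)
hsv=cv2.cvtColor(im,cv2.COLOR_BGR2HSV)
def m(lo,hi,roi):
    k=cv2.inRange(hsv,lo,hi); z=np.zeros_like(k); x0,y0,x1,y1=roi; z[y0:y1,x0:x1]=k[y0:y1,x0:x1]; 
    cs=cv2.findContours(z,cv2.RETR_EXTERNAL,cv2.CHAIN_APPROX_NONE)[0]; return max(cs,key=cv2.contourArea)
k=m((8,120,70),(25,255,255),(190,210,235,265)); r=cv2.minAreaRect(k); print("brass",r,cv2.boxPoints(r).tolist())
for p in cv2.boxPoints(r): print(ray(c,p,.063))
k=m((105,120,30),(130,255,255),(325,200,410,335)); k=cv2.convexHull(k); q=cv2.approxPolyDP(k,4,True)[:,0]
for p in q: print("stand",p,ray(c,p,.085))
k=m((22,150,120),(35,255,255),(355,280,400,310)); r=cv2.minAreaRect(k); print("yellow",r,ray(c,r[0],.151))
k=m((0,0,0),(180,255,40),(355,230,400,256)); r=cv2.minAreaRect(k); print("black",r,ray(c,r[0],.137))
E
```

```text
brass ((211.87867736816406, 236.2655792236328), (10.421289443969727, 31.492908477783203), 13.240520477294922) [[203.1999969482422, 250.40000915527344], [210.41310119628906, 219.74427795410156], [220.55735778808594, 222.1311492919922], [213.34425354003906, 252.78688049316406]]
[0.51833672 0.05611149 0.063     ]
[0.56864499 0.04633205 0.063     ]
[0.56503153 0.02951334 0.063     ]
[0.51479486 0.0394701  0.063     ]
stand [352 216] [ 0.57679771 -0.18303765  0.085     ]
stand [401 223] [ 0.5670554  -0.26159918  0.085     ]
stand [392 323] [ 0.41143223 -0.24316641  0.085     ]
stand [335 311] [ 0.42792677 -0.15492202  0.085     ]
stand [344 227] [ 0.55885228 -0.17002296  0.085     ]
yellow ((379.3902587890625, 295.9878234863281), (13.362215995788574, 13.362215995788574), 6.340191841125488) [ 0.4550348  -0.20849115  0.151     ]
black ((379.5, 241.5), (15.0, 19.0), 90.0) [ 0.53336785 -0.21370635  0.137     ]
```

View pics/crop1.png

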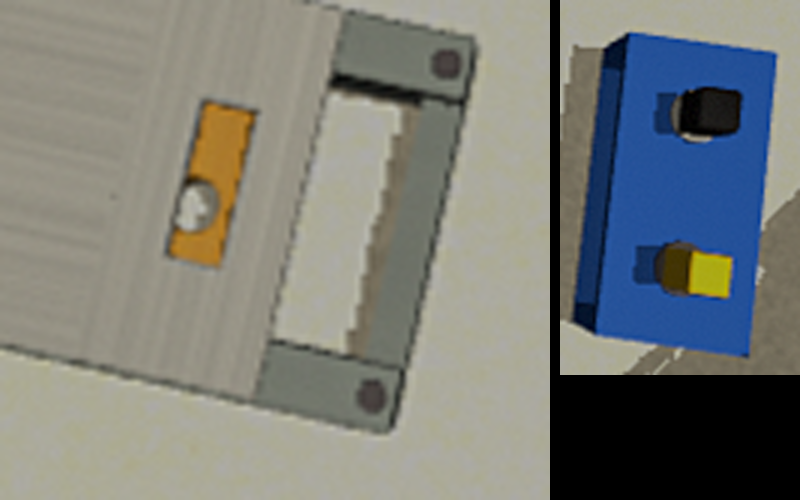

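The zoom shows the slot with corners near (210,220), (221,222), (213,253) and (203,251). The hole is partly visible at about (208,241), at the slot's +y, lower end. The stand's top-face corners are (353,216), (402,222), (393,323) and (342,316). Next I'll cast these, fit the hole circle and cross-check in the scene view.

Run:
```python
from h import *
from scipy.optimize import least_squares
c=capture("top"); im=c["color"]; s=capture("scene")
P=np.array([ray(c,p,.085) for p in [(353.2,215.8),(402.1,222.1),(392.5,323.1),(342.1,315.8)]])
print("stand ctr",P.mean(0), "edges",[np.round(P[(i+1)%4]-P[i],4).tolist() for i in range(4)])
def contour(img,lo,hi,roi):
    k=cv2.inRange(cv2.cvtColor(img,cv2.COLOR_BGR2HSV),lo,hi); z=np.zeros_like(k); x0,y0,x1,y1=roi; z[y0:y1,x0:x1]=k[y0:y1,x0:x1]
    return max(cv2.findContours(z,cv2.RETR_EXTERNAL,cv2.CHAIN_APPROX_NONE)[0],key=cv2.contourArea)
# slot upsampled
x0,y0=190,210; up=8
a=cv2.resize(im[y0:265,x0:235],None,fx=up,fy=up,interpolation=cv2.INTER_CUBIC)
k=contour(a,(8,110,80),(25,255,255),(0,0,999,999))
px=(k[:,0]+.5)/up-.5+[x0,y0]
r=cv2.minAreaRect(px.astype(np.float32)); cs=cv2.boxPoints(r)
W=np.array([ray(c,p,.063) for p in cs]); print("slot corners",np.round(W,4).tolist(),"ctr",W.mean(0))
ctr=W.mean(0)[:2]; yaw=np.radians(-11); ex=np.array([np.cos(yaw),np.sin(yaw)]); ey=np.array([-ex[1],ex[0]])
B=np.array([ray(c,p,.053)[:2] for p in px])-ctr; b=np.c_[B@ex,B@ey]*1000
T=np.array([ray(c,p,.063)[:2] for p in px])-ctr; t=np.c_[T@ex,T@ey]*1000
sel=(abs(t[:,0])<22)&(t[:,1]<7)&(t[:,1]>-6)
q=b[sel]; f=least_squares(lambda v:np.hypot(q[:,0]-v[0],q[:,1]-v[1])-9,[-7,6],loss="soft_l1")
print("slot box mm",t.min(0),t.max(0),"hole rel slot mm",f.x,"res",np.abs(f.fun).mean(),sel.sum())
hw=ctr+(ex*f.x[0]+ey*f.x[1])/1000; print("hole world",hw)
print("camera xy bottle",ray(c,(403,120),.16),"yaws",[np.degrees(np.arctan2(*(W[(i+1)%4]-W[i])[1::-1])) for i in range(4)])
# scene checks
print("scene proj slot",proj(s,[*ctr,.063]),"hole",proj(s,[*hw,.053]))
k=contour(s["color"],(8,110,60),(25,255,255),(240,140,285,175)); r=cv2.minAreaRect(k); print("scene brass",r[0],ray(s,r[0],.063))
k=contour(s["color"],(18,100,60),(35,255,255),(110,150,150,200)); print("scene yellow",cv2.boundingRect(k),"top pred",proj(s,[.4535,-.2085,.151]))
```

```text
stand ctr [ 0.49446955 -0.21455593  0.085     ] edges [[-0.0086, -0.0784, 0.0], [-0.1572, 0.0195, 0.0], [0.0096, 0.078, 0.0], [0.1563, -0.0191, 0.0]]
slot corners [[0.5181, 0.0565, 0.063], [0.569, 0.0463, 0.063], [0.5652, 0.029, 0.063], [0.5143, 0.0394, 0.063]] ctr [0.54165926 0.04281668 0.063     ]
slot box mm [-26.0605262   -9.03167993] [25.90510548  8.93390119] hole rel slot mm [-7.81667033  6.2596696 ] res 0.12739843989019886 143
hole world [0.5351806  0.05045283]
camera xy bottle [ 0.71401546 -0.24719717  0.16      ] yaws [np.float64(-11.295885478772648), np.float64(-102.42055961921838), np.float64(168.4875306983633), np.float64(77.69459872185173)]
scene proj slot [261.86990333 158.48724767] hole [261.88529205 159.67824525]
scene brass (266.5, 163.0) [0.55953411 0.03648349 0.063     ]
scene yellow (117, 159, 15, 34) top pred [123.60973677 161.64961517]
```

```bash
python3 -m inch '0 0 0 0.0225 1; 0 0 0 0.0225 1; 0 0 0 0.0225 1; 0 0 0 0.0225 1; -0.097 0.348 0 0 1; -0.097 0.348 0 0 1; -0.097 0.348 0 0 1; -0.097 0.348 0 0 1' 30; python3 -m inch '-0.097 0.348 0 0 1; -0.097 0.348 0 0 1; -0.097 0.348 0 0 1; -0.097 0.348 0.05 0 1; 0 0 0.05 0 1; 0 0 0.05 0 1; 0 0 0.05 0 1; 0 0 0 0 1'
cat >> h.py <<'E'
def to(x,y,z,yaw):
    p=np.array([get_state()["tcp_pos"] for _ in range(1)]).mean(0); s=get_state(); w=np.radians(s["eef_rot"][2])
    d=np.array([x,y,z])-p; print("pos",p,"rot",s["eef_rot"],"F",np.round(s["contact_force"],1),"w",s["gripper_width"],"t",s["time_s"])
    print("tx ty tz",np.round([(d[0]*np.cos(w)+d[1]*np.sin(w))/.15,(d[0]*np.sin(w)-d[1]*np.cos(w))/.15,-d[2]/.15],4),"spin",round(-((yaw-s["eef_rot"][2]+180)%360-180)/360,4))
E
python3 -c "
from h import *
to(.455,-.209,.098,173)"
```

```text
time_s: 1.25
tcp_pos: [0.3729, -0.4082, 0.2266]
eef_rot: [-180.0, 0.0, 173.0]
contact_force: [1.5, -0.2, -0.2]
gripper_width: 0.0877
gripper_force: 0.0
time_s: 2.25
tcp_pos: [0.455, -0.2105, 0.1958]
eef_rot: [-180.0, -0.1, 172.9]
contact_force: [-0.6, -0.1, 0.1]
gripper_width: 0.0878
gripper_force: 0.0
pos [ 0.45500297 -0.21051874  0.19579398] rot [-1.79997666e+02 -8.59139528e-02  1.72867875e+02] F [-0.6 -0.1  0.1] w 0.08778742939352986 t 2.25
tx ty tz [0.0013 0.01   0.652 ] spin -0.0004
```

```bash
python3 -m inch '0 0.01 0.2 0 1; 0 0 0.2 0 1; 0 0 0.15 0 1; 0 0 0.1 0 1; 0 0 0 0 1; 0 0 0 0 0; 0 0 0 0 0; 0 0 0 0 0' 40; python3 -m inch '0 0 0 0 0; 0 0 0 0 0; 0 0 -0.1 0 0; 0 0 -0.2 0 0; 0 0 -0.2 0 0; 0 0 -0.1 0 0; 0 0 0 0 0; 0 0 0 0 0'; python3 -c "
from h import *
to(.5352,.0504,.18,168.2)
for n in('top','scene'):
    c=capture(n); cv2.imwrite('pics/%s1.png'%n,c['color'])
a=cv2.imread('pics/top1.png')[180:330,300:450];b=cv2.imread('pics/scene1.png')[90:240,60:210]
cv2.imwrite('pics/g1.png',cv2.resize(np.hstack([a,b]),None,fx=2.6,fy=2.6))"
```

```text
time_s: 3.25
tcp_pos: [0.4564, -0.2082, 0.0997]
eef_rot: [180.0, 0.1, 173.0]
contact_force: [0.5, 0.6, 0.5]
gripper_width: 0.0634
gripper_force: 0.0
time_s: 4.25
tcp_pos: [0.4554, -0.208, 0.1881]
eef_rot: [180.0, -0.1, 173.0]
contact_force: [-0.0, 0.0, 0.8]
gripper_width: 0.0003
gripper_force: 0.0
pos [ 0.45536735 -0.20800664  0.18812847] rot [ 1.79981655e+02 -7.78851545e-02  1.72956384e+02] F [-0.   0.   0.8] w 0.000346986667310385 t 4.25
tx ty tz [-0.317   1.775   0.0542] spin 0.0132
```

View pics/g1.png

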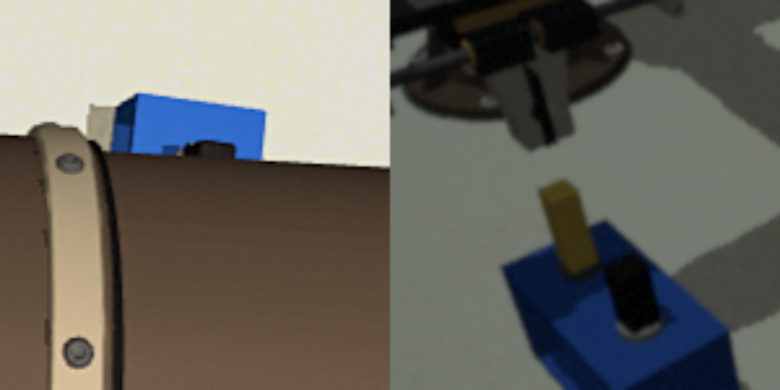

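The fingers are slow: I lifted before they had shut. The drift still stands upright in its hole, so I'll reopen and retry with a longer close.

```bash
python3 -m inch '0 0 0 0 1; 0 0 0 0 1; 0 0 0 0 1; 0 0 0 0 1; 0 0 0 0 1; 0 0 0 0 1; 0 0 0 0 1; 0 0 0 0 1' 40; python3 -m inch '0 0 0 0 0.6; 0 0 0.15 0 0.6; 0 0 0.2 0 0.6; 0 0 0.15 0 0.6; 0 0 0.1 0 0.6; 0 0 0 0 0; 0 0 0 0 0; 0 0 0 0 0';  python3 -m inch '0 0 0 0 0; 0 0 0 0 0; 0 0 0 0 0; 0 0 0 0 0; 0 0 0 0 0; 0 0 0 0 0; 0 0 0 0 0; 0 0 0 0 0'
```

```text
time_s: 5.35
tcp_pos: [0.456, -0.2082, 0.1891]
eef_rot: [180.0, 0.0, 173.0]
contact_force: [-1.1, -0.1, 0.3]
gripper_width: 0.0749
gripper_force: 0.0
time_s: 6.35
tcp_pos: [0.4567, -0.2082, 0.1]
eef_rot: [-180.0, 0.1, 173.0]
contact_force: [-0.4, -0.4, -0.6]
gripper_width: 0.0283
gripper_force: 0.0
time_s: 7.35
tcp_pos: [0.4564, -0.2083, 0.0997]
eef_rot: [-180.0, 0.1, 173.0]
contact_force: [-1.1, 0.8, 6.3]
gripper_width: 0.0198
gripper_force: 40.0
```

```bash
python3 -m inch '0 0 -0.1 0 0; 0 0 -0.15 0 0; 0 0 -0.15 0 0; 0 0 -0.13 0 0; 0 0 0 0.0132 0; 0 0 0 0 0; 0 0 0 0 0; 0 0 0 0 0'; python3 -c "
from h import *
to(.5347,.0475,.165,168.2)"
```

```text
time_s: 8.35
tcp_pos: [0.4558, -0.2081, 0.1783]
eef_rot: [180.0, -0.0, 168.3]
contact_force: [-0.3, -0.4, -2.0]
gripper_width: 0.0198
gripper_force: 40.0
pos [ 0.45575719 -0.20811198  0.17830517] rot [ 1.79999773e+02 -4.34614813e-02  1.68272702e+02] F [-0.3 -0.4 -2. ] w 0.019791383867482335 t 8.35
tx ty tz [-0.1689  1.7755  0.0887] spin 0.0002
```

```bash
python3 -m inch '-0.028 0.296 0 0 0; -0.028 0.296 0 0 0; -0.028 0.296 0 0 0; -0.028 0.296 0 0 0; -0.028 0.296 0 0 0; -0.028 0.296 0 0 0; 0 0 0.04 0 0; 0 0 0.04 0 0'; python3 -c "
from h import *
to(.5347,.0475,.165,168.2)
c=capture('scene'); im=c['color']
p=get_state()['tcp_pos']
print('tip pred',proj(c,p-[0,0,.0747]),'slot pt',proj(c,[.5347,.0475,.063]),'collar pred',proj(c,p-[0,0,.0147]))
cv2.imwrite('pics/s2.png',cv2.resize(im[80:210,190:350],None,fx=5,fy=4.6,interpolation=cv2.INTER_CUBIC)[:598])"
```

```text
time_s: 9.35
tcp_pos: [0.5346, 0.0475, 0.1658]
eef_rot: [-180.0, -0.1, 168.3]
contact_force: [-0.2, -0.7, -2.1]
gripper_width: 0.0196
gripper_force: 40.0
pos [0.53464128 0.04747176 0.16583077] rot [-1.79966262e+02 -5.64456989e-02  1.68276229e+02] F [-0.2 -0.7 -2.1] w 0.019624284824243343 t 9.35
tx ty tz [-0.0003  0.0003  0.0055] spin 0.0002
tip pred [260.27924271 145.37358327] slot pt [260.78895434 156.31377269] collar pred [260.05748487 119.39737853]
```

View pics/s2.png

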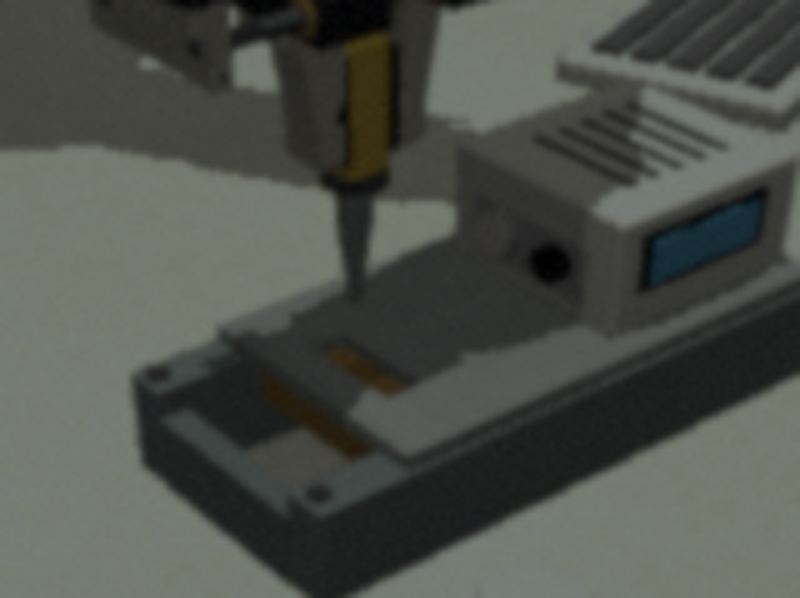

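Tip at about (261,145) px, roughly a pixel from the prediction and shifted the same way as the slot, so the alignment is consistent. Next, feel downwards.

```bash
python3 -m inch '0 0 0.07 0 0; 0 0 0.07 0 0; 0 0 0.05 0 0; 0 0 0.015 0 0; 0 0 0.015 0 0; 0 0 0.01 0 0; 0 0 0.01 0 0; 0 0 0.01 0 0'; python3 -m inch '0 0 0.01 0 0; 0 0 0.01 0 0; 0 0 0.01 0 0; 0 0 0.01 0 0; 0 0 0 0 0; 0 0 0 0 0; 0 0 0 0 0; 0 0 0 0 0'
```

```text
time_s: 10.4
tcp_pos: [0.5351, 0.0475, 0.1291]
eef_rot: [180.0, 0.0, 168.2]
contact_force: [0.4, -0.1, -2.4]
gripper_width: 0.0198
gripper_force: 40.0
time_s: 11.4
tcp_pos: [0.5351, 0.0475, 0.1231]
eef_rot: [180.0, 0.0, 168.2]
contact_force: [-0.4, 0.3, -2.7]
gripper_width: 0.0199
gripper_force: 40.0
```

The tip is past the brass top (z about 0.048) with no force, so it is in the hole. Next I'll descend while easing toward base +y.

```bash
python3 -m inch '0 0.001 0.01 0 0; 0 0.002 0.01 0 0; 0 0.002 0.01 0 0; 0 0.002 0.01 0 0; 0 0.002 0.01 0 0; 0 0.002 0.01 0 0; 0 0.002 0.01 0 0; 0 0 0 0 0'; python3 -m inch '0 0.001 0.01 0 0; 0 0.002 0.01 0 0; 0 0.001 0.01 0 0; 0 0.001 0.01 0 0; 0 0.001 0.01 0 0; 0 0.001 0.01 0 0; 0 0.001 0.01 0 0; 0 0 0 0 0'; python3 -c "
from h import *
print(get_state()['moment'])
to(.5353,.0505,.0777,168.2)"
```

```text
time_s: 12.4
tcp_pos: [0.5351, 0.0488, 0.1124]
eef_rot: [-179.9, -0.0, 168.2]
contact_force: [0.0, -5.3, -0.6]
gripper_width: 0.0199
gripper_force: 40.0
time_s: 13.4
tcp_pos: [0.5354, 0.0501, 0.1019]
eef_rot: [-180.0, -0.0, 168.2]
contact_force: [-0.4, -4.3, 0.5]
gripper_width: 0.0199
gripper_force: 40.0
[-2.18787745  0.04474504  0.02024612]
pos [0.53542892 0.05006612 0.10188914] rot [-1.79957300e+02 -2.95787857e-02  1.68208767e+02] F [-0.4 -4.3  0.5] w 0.01994392928149421 t 13.4
tx ty tz [0.0014 0.0027 0.1613] spin 0.0
```

```bash
python3 -m inch '0 0.001 0.01 0 0; 0 0.001 0.01 0 0; 0 0.001 0.01 0 0; 0 0 0.01 0 0; 0 0 0.01 0 0; 0 0 0.01 0 0; 0 0 0.01 0 0; 0 0 0 0 0'; python3 -c "
from h import *
print(get_state()['moment'])
to(.5353,.0505,.0777,168.2)"
```

```text
time_s: 14.4
tcp_pos: [0.5355, 0.0506, 0.0912]
eef_rot: [-180.0, -0.0, 168.2]
contact_force: [-0.1, -5.5, -1.4]
gripper_width: 0.0198
gripper_force: 40.0
[-2.04675568  0.10619266 -0.00260625]
pos [0.53545181 0.0506177  0.09124704] rot [-1.79963394e+02 -4.01632596e-02  1.68205542e+02] F [-0.1 -5.5 -1.4] w 0.01980195364460169 t 14.4
tx ty tz [ 0.0008 -0.001   0.0903] spin 0.0
```

```bash
python3 -m inch '0 0 0.008 0 0; 0 0 0.008 0 0; 0 0 0.008 0 0; 0 0 0.008 0 0; 0 0 0.008 0 0; 0 0 0.008 0 0; 0 0 0.008 0 0; 0 0 0 0 0'; python3 -m inch '0 0 0.007 0 0; 0 0 0.007 0 0; 0 0 0.006 0 0; 0 0 0.005 0 0; 0 0 0.004 0 0; 0 0 0.003 0 0; 0 0 0 0 0; 0 0 0 0 0'; python3 -c "
from h import *
print(get_state()['moment'])
to(.5353,.0505,.0777,168.2)"
```

```text
time_s: 15.4
tcp_pos: [0.5358, 0.0507, 0.0831]
eef_rot: [-180.0, -0.0, 168.2]
contact_force: [-0.4, -5.6, -0.8]
gripper_width: 0.0198
gripper_force: 40.0
time_s: 16.4
tcp_pos: [0.5358, 0.0507, 0.0784]
eef_rot: [-180.0, 0.0, 168.2]
contact_force: [-0.0, -6.4, 0.5]
gripper_width: 0.0201
gripper_force: 40.0
[-2.33955153e+00 -2.65284709e-02 -1.19801639e-03]
pos [0.53583346 0.05065602 0.07842824] rot [-1.79980067e+02  3.37749868e-03  1.68214774e+02] F [-0.  -6.4  0.5] w 0.020057067130900753 t 16.4
tx ty tz [ 0.0033 -0.0017  0.0049] spin 0.0
```

```bash
python3 -m inch '0 0 0.003 0 0; 0 0 0.003 0 0; 0 0 0 0 0; 0 0 0 0 0; 0 0 0 0 0; 0 0 0 0 0; 0 0 0 0 0; 0 0 0 0 0'
```

```text
time_s: 17.4
tcp_pos: [0.5359, 0.0506, 0.0778]
eef_rot: [-180.0, 0.0, 168.2]
contact_force: [-1.7, -5.9, 2.1]
gripper_width: 0.0195
gripper_force: 40.0
```

```bash
python3 -m inch '0 0 0.003 0 0; 0 0 0.002 0 0; 0 0 0 0 0; 0 0 0 0 0; 0 0 0 0 0; 0 0 0 0 0; 0 0 0 0 0; 0 0 0 0 0'
```

```text
time_s: 18.4
tcp_pos: [0.5359, 0.0507, 0.0777]
eef_rot: [-180.0, 0.0, 168.2]
contact_force: [-4.1, -5.7, 9.2]
gripper_width: 0.0198
gripper_force: 40.0
```

The collar is down on the plate: 9 N at exactly the predicted height. A small +y nudge will take up the shank clearance and centre the slot better.

```bash
python3 -m inch '0 0.002 -0.001 0 0; 0 0.002 0 0 0; 0 0.001 0 0 0; 0 0 0 0 0; 0 0 0 0 0; 0 0 0 0 0; 0 0 0 0 0; 0 0 0 0 0'
```

```text
time_s: 19.4
tcp_pos: [0.5359, 0.0509, 0.0777]
eef_rot: [-179.9, 0.0, 168.2]
contact_force: [-2.0, -8.6, 8.6]
gripper_width: 0.0197
gripper_force: 40.0
```

```bash
python3 -m inch '0 0.002 0 0 0; 0 0.002 0 0 0; 0 0 0 0 0; 0 0 0 0 0; 0 0 0 0 0; 0 0 0 0 0; 0 0 0 0 0; 0 0 0 0 0'
```

```text
time_s: 20.4
tcp_pos: [0.5359, 0.051, 0.0777]
eef_rot: [-179.9, 0.0, 168.2]
contact_force: [-2.0, -9.7, 8.4]
gripper_width: 0.0198
gripper_force: 40.0
```

```bash
python3 -m inch '0 -0.004 0 0 0; 0 -0.004 0 0 0; 0 0 -0.05 0 0; 0 0 -0.1 0 0; 0 0 -0.15 0 0; 0 0 -0.15 0 0; 0 0 -0.15 0 0; 0 0 -0.1 0 0'; python3 -c "
from h import *
to(.5359,.0510,.0777,168.2)
to(.4561,-.2082,.18,173)
c=capture('top'); cv2.imwrite('pics/top3.png',c['color'])
to(.4561,-.2082,.18,173)"
```

```text
time_s: 21.4
tcp_pos: [0.5367, 0.052, 0.184]
eef_rot: [179.9, 0.1, 168.2]
contact_force: [0.2, 0.3, -2.4]
gripper_width: 0.0199
gripper_force: 40.0
pos [0.53665518 0.05204877 0.18400047] rot [1.79866530e+02 1.34199223e-01 1.68239391e+02] F [ 0.2  0.3 -2.4] w 0.019913291372369624 t 21.4
tx ty tz [ 0.0035 -0.0079  0.7087] spin 0.0001
pos [0.53665518 0.05204877 0.18400047] rot [1.79866530e+02 1.34199223e-01 1.68239391e+02] F [ 0.2  0.3 -2.4] w 0.019913291372369624 t 21.4
tx ty tz [ 0.1721 -1.808   0.0267] spin -0.0132
pos [0.53739823 0.052057   0.18558473] rot [179.83423436   0.24352539 168.25742233] F [1.  0.2 0.5] w 0.019792561713800325 t 21.45
tx ty tz [ 0.1775 -1.809   0.0372] spin -0.0132
```

```bash
python3 -m inch '0.025 -0.259 0 0 0; 0.025 -0.259 0 0 0; 0.025 -0.259 0 0 0; 0.025 -0.259 0 0 0; 0.025 -0.258 0 0 0; 0.025 -0.258 0 0 0; 0.025 -0.257 0 0 0; 0 0 0 -0.0132 0'; python3 -m inch '0 0 0 0 0; 0 0 0 0 0; 0 0 0 0 0; 0 0 0 0 0; 0 0 0 0 0; 0 0 0 0 0; 0 0 0 0 0; 0 0 0 0 0'; python3 -c "
from h import *
to(.4561,-.2082,.101,173)
c=capture('scene'); p=get_state()['tcp_pos']; print('tip pred',proj(c,p-[0,0,.0747]),'hole',proj(c,[.4548,-.2097,.085]))
cv2.imwrite('pics/s3.png',cv2.resize(c['color'][110:240,70:230],None,fx=5,fy=4.6,interpolation=cv2.INTER_CUBIC)[:598])"
```

```text
time_s: 22.45
tcp_pos: [0.4538, -0.2107, 0.1815]
eef_rot: [180.0, -0.0, 172.9]
contact_force: [-0.4, 0.3, -2.2]
gripper_width: 0.0199
gripper_force: 40.0
time_s: 23.45
tcp_pos: [0.4548, -0.2091, 0.1819]
eef_rot: [180.0, 0.0, 173.0]
contact_force: [-0.2, 0.6, -1.5]
gripper_width: 0.0197
gripper_force: 40.0
pos [ 0.45475382 -0.20913112  0.1818566 ] rot [1.79999120e+02 2.66630880e-04 1.72968439e+02] F [-0.2  0.6 -1.5] w 0.019684453837752573 t 23.45
tx ty tz [-0.0081  0.0073  0.539 ] spin -0.0001
tip pred [129.92041985 182.76859512] hole [132.64823387 192.7050123 ]
```

View pics/s3.png

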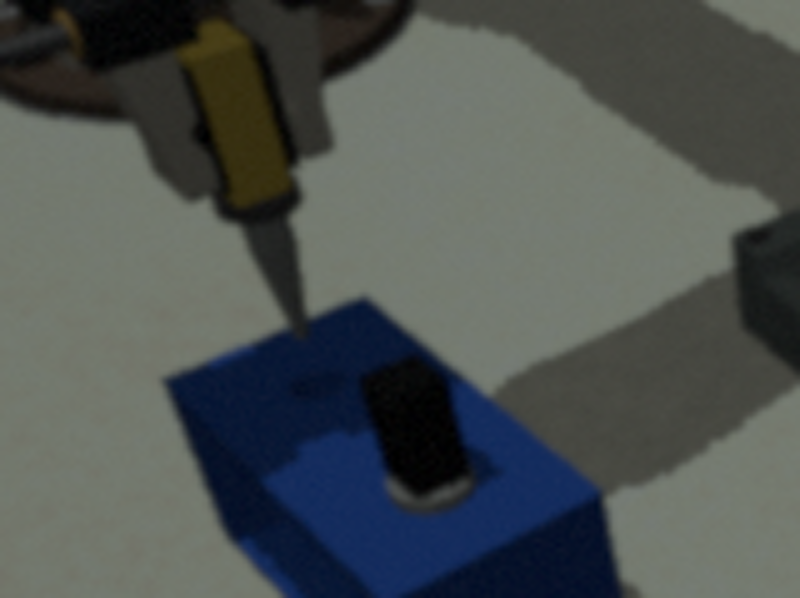

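The tip is at about (131,183.5) and the empty hole at (133.6,194), matching the prediction. Lowering.

```bash
python3 -m inch '-0.008 0.007 0.02 0 0; 0 0 0.05 0 0; 0 0 0.05 0 0; 0 0 0.05 0 0; 0 0 0.05 0 0; 0 0 0.05 0 0; 0 0 0.03 0 0; 0 0 0 0 0'; python3 -c "
from h import *
to(.4561,-.2082,.1003,173)"
```

```text
time_s: 24.5
tcp_pos: [0.4559, -0.2083, 0.1365]
eef_rot: [-180.0, -0.0, 173.0]
contact_force: [0.5, 0.8, -2.6]
gripper_width: 0.0199
gripper_force: 40.0
pos [ 0.45586482 -0.20826605  0.13651165] rot [-1.79994077e+02 -4.03162878e-02  1.72973261e+02] F [ 0.5  0.8 -2.6] w 0.019917552893834647 t 24.5
tx ty tz [-0.0015  0.0006  0.2414] spin -0.0001
```

```bash
python3 -m inch '0 0 0.04 0 0; 0 0 0.04 0 0; 0 0 0.04 0 0; 0 0 0.04 0 0; 0 0 0.04 0 0; 0 0 0.025 0 0; 0 0 0.012 0 0; 0 0 0 0 0'; python3 -c "
from h import *
to(.4561,-.2082,.1003,173)"
```

```text
time_s: 25.5
tcp_pos: [0.456, -0.2083, 0.1012]
eef_rot: [-180.0, -0.0, 173.0]
contact_force: [0.2, -1.3, -2.5]
gripper_width: 0.0198
gripper_force: 40.0
pos [ 0.45603791 -0.20832005  0.10123005] rot [-1.79994730e+02 -6.37088549e-03  1.72971608e+02] F [ 0.2 -1.3 -2.5] w 0.019757209587712283 t 25.5
tx ty tz [-0.0003  0.0008  0.0062] spin -0.0001
```

```bash
python3 -m inch '0 0 0.006 0 0; 0 0 0 0 0.6; 0 0 0 0 0.6; 0 0 0 0 0.6; 0 0 0 0 0.6; 0 0 0 0 0.6; 0 0 0 0 0.6; 0 0 -0.05 0 0.6' 40; python3 -m inch '0 0 -0.15 0 0.6; 0 0 -0.15 0 0.6; 0 0 -0.15 0 0.6; -0.1 0 -0.05 0 0.6; -0.15 0 0 0 0.6; -0.15 0 0 0 0.6; -0.12 0 0 0 0.6; 0 0 0 0 0.6'; python3 -c "
from h import *
to(.535,-.219,.0965,173)
c=capture('scene')
cv2.imwrite('pics/s4.png',cv2.resize(c['color'][110:240,70:230],None,fx=5,fy=4.6,interpolation=cv2.INTER_CUBIC)[:598])"
```

```text
time_s: 26.5
tcp_pos: [0.4556, -0.2082, 0.1077]
eef_rot: [-180.0, -0.1, 173.0]
contact_force: [0.2, -0.3, 0.2]
gripper_width: 0.0524
gripper_force: 0.0
time_s: 27.5
tcp_pos: [0.5343, -0.2179, 0.1827]
eef_rot: [-180.0, -0.0, 173.0]
contact_force: [-0.2, -0.5, -0.8]
gripper_width: 0.0525
gripper_force: 0.0
pos [ 0.53425248 -0.21787969  0.18267001] rot [-1.79994017e+02 -2.60482021e-02  1.72971814e+02] F [-0.2 -0.5 -0.8] w 0.05254816918910304 t 27.5
tx ty tz [-0.0059 -0.0068  0.5745] spin -0.0001
```

View pics/s4.png

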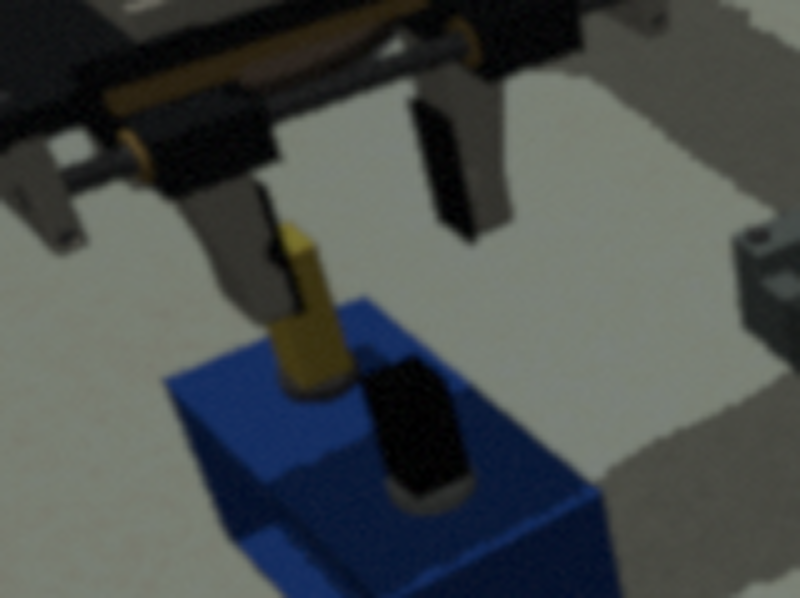

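The drift is upright in its hole, collar at about (134,193) px, and the bolt stands ready. Grasping the bolt.

```bash
python3 -m inch '-0.004 -0.004 0.1 0 0.6; 0 0 0.15 0 0.6; 0 0 0.15 0 0.6; 0 0 0.12 0 0.6; 0 0 0.054 0 0.6; 0 0 0 0 0; 0 0 0 0 0; 0 0 0 0 0' 40; python3 -m inch '0 0 0 0 0; 0 0 0 0 0; 0 0 0 0 0; 0 0 0 0 0; 0 0 0 0 0; 0 0 0 0 0; 0 0 0 0 0; 0 0 0 0 0'
```

```text
time_s: 28.55
tcp_pos: [0.5344, -0.2185, 0.0975]
eef_rot: [180.0, 0.1, 173.0]
contact_force: [-0.2, 0.4, 0.2]
gripper_width: 0.0282
gripper_force: 0.0
time_s: 29.55
tcp_pos: [0.5343, -0.2185, 0.0974]
eef_rot: [-180.0, 0.0, 173.0]
contact_force: [-1.9, 1.1, 5.5]
gripper_width: 0.0217
gripper_force: 40.0
```

```bash
python3 -m inch '0 0 -0.1 0 0; 0 0 -0.15 0 0; 0 0 -0.15 0 0; 0 0 -0.1 0 0; 0 0 0 0.0132 0; 0 0 0 0 0; 0 0 0 0 0; 0 0 0 0 0'
python3 - <<'E'
from h import *
c=capture("top"); im=c["color"]; cv2.imwrite("pics/top5.png",im)
x0,y0=185,205; up=8
a=cv2.resize(im[y0:270,x0:235],None,fx=up,fy=up,interpolation=cv2.INTER_CUBIC)
h=cv2.cvtColor(a,cv2.COLOR_BGR2HSV); k=cv2.inRange(h,(8,110,40),(25,255,255)); 
k=max(cv2.findContours(k,cv2.RETR_EXTERNAL,cv2.CHAIN_APPROX_NONE)[0],key=cv2.contourArea)
px=((k[:,0]+.5)/up-.5+[x0,y0]).astype(np.float32); W=np.array([ray(c,p,.063) for p in cv2.boxPoints(cv2.minAreaRect(px))])
print(np.round(W,4).tolist(),W.mean(0)); 
to(.5348,.0503,.165,168.2)
cv2.imwrite("pics/c5.png",np.hstack([cv2.resize(a,(400,520)),cv2.resize(im,(400,520))]))
E
```

```text
time_s: 30.55
tcp_pos: [0.5338, -0.2184, 0.1715]
eef_rot: [-180.0, -0.0, 168.3]
contact_force: [-0.8, 0.0, -0.5]
gripper_width: 0.0215
gripper_force: 40.0Traceback (most recent call last):
  File "<stdin>", line 6, in <module>
ValueError: max() iterable argument is empty
```

```bash
python3 -c "
from h import *
to(.5348,.0505,.165,168.2)"
```

```text
pos [ 0.53387071 -0.2184425   0.1715561 ] rot [-1.79994728e+02 -3.30840570e-02  1.68264258e+02] F [-1.4 -0.5 -0.8] w 0.021806716406658416 t 30.6
tx ty tz [0.3586 1.7567 0.0437] spin 0.0002
```

```bash
python3 -m inch '0.051 0.251 0 0 0; 0.051 0.251 0 0 0; 0.051 0.251 0 0 0; 0.051 0.251 0 0 0; 0.051 0.251 0 0 0; 0.051 0.251 0 0 0; 0.0526 0.2507 0 0 0; 0 0 0 0 0'; python3 -m inch '0 0 0.1 0 0; 0 0 0.1 0 0; 0 0 0.06 0 0; 0 0 0 0 0; 0 0 0 0 0; 0 0 0 0 0; 0 0 0 0 0; 0 0 0 0 0'; python3 -c "
from h import *
to(.5348,.0505,.0754,168.2)"
```

```text
time_s: 31.6
tcp_pos: [0.5353, 0.0526, 0.1718]
eef_rot: [180.0, 0.0, 168.4]
contact_force: [-0.2, -0.2, -1.5]
gripper_width: 0.0219
gripper_force: 40.0
time_s: 32.6
tcp_pos: [0.5352, 0.0505, 0.1331]
eef_rot: [180.0, 0.0, 168.2]
contact_force: [0.8, 0.4, -1.8]
gripper_width: 0.0219
gripper_force: 40.0
pos [0.53524651 0.05054201 0.13305118] rot [1.79984053e+02 2.23992091e-02 1.68223086e+02] F [ 0.8  0.4 -1.8] w 0.021890131975415873 t 32.6
tx ty tz [ 0.0029 -0.0009  0.3843] spin 0.0001
```

```bash
python3 -m inch '0.002 0 0.05 0 0; 0 0 0.03 0 0; 0 0 0.015 0 0; 0 0 0.012 0 0; 0 0 0.012 0 0; 0 0 0.012 0 0; 0 0 0 0 0; 0 0 0 0 0'; python3 -m inch '0 0 0.012 0 0; 0 0 0.012 0 0; 0 0 0.012 0 0; 0 0 0.01 0 0; 0 0 0 0 0; 0 0 0 0 0; 0 0 0 0 0; 0 0 0 0 0'
```

```text
time_s: 33.6
tcp_pos: [0.5349, 0.0505, 0.1132]
eef_rot: [180.0, 0.0, 168.2]
contact_force: [0.2, 0.5, -0.5]
gripper_width: 0.0216
gripper_force: 40.0
time_s: 34.6
tcp_pos: [0.5349, 0.0506, 0.1063]
eef_rot: [180.0, 0.0, 168.2]
contact_force: [0.9, -0.5, -0.3]
gripper_width: 0.0217
gripper_force: 40.0
```

The bolt's foot is past the brass top with no force. Going down to the flange.

```bash
python3 -m inch '0 0 0.025 0 0; 0 0 0.03 0 0; 0 0 0.03 0 0; 0 0 0.03 0 0; 0 0 0.03 0 0; 0 0 0.025 0 0; 0 0 0.015 0 0; 0 0 0 0 0'; python3 -m inch '0 0 0.006 0 0; 0 0 0.006 0 0; 0 0 0.004 0 0; 0 0 0.003 0 0; 0 0 0 0 0; 0 0 0 0 0; 0 0 0 0 0; 0 0 0 0 0'; python3 -c "
from h import *
to(.5348,.0505,.0754,168.2)"
```

```text
time_s: 35.6
tcp_pos: [0.5348, 0.0505, 0.0784]
eef_rot: [-180.0, -0.0, 168.2]
contact_force: [0.1, 0.3, -1.7]
gripper_width: 0.0219
gripper_force: 40.0
time_s: 36.6
tcp_pos: [0.5348, 0.0505, 0.0757]
eef_rot: [180.0, -0.0, 168.2]
contact_force: [-0.6, 0.8, -1.9]
gripper_width: 0.0218
gripper_force: 40.0
pos [0.53483499 0.05054174 0.07566542] rot [ 1.79998566e+02 -9.58329514e-05  1.68216678e+02] F [-0.6  0.8 -1.9] w 0.021819182557019787 t 36.6
tx ty tz [ 0.0002 -0.0003  0.0018] spin 0.0
```

```bash
python3 -m inch '0 0 0.003 0 0; 0 0 0.003 0 0; 0 0 0 0 0; 0 0 0 0 0; 0 0 0 0 0; 0 0 0 0 0; 0 0 0 0 0; 0 0 0 0 0'
```

```text
time_s: 37.6
tcp_pos: [0.5349, 0.0505, 0.0754]
eef_rot: [180.0, 0.0, 168.2]
contact_force: [-2.2, -0.2, 5.3]
gripper_width: 0.0215
gripper_force: 40.0
```

Flange seated at 5 N. Now open and lift away straight up.

```bash
python3 -m inch '0 0 0 0 0.6; 0 0 0 0 0.6; 0 0 0 0 0.6; 0 0 0 0 0.6; 0 0 0 0 0.6; 0 0 0 0 0.6; 0 0 0 0 0.6; 0 0 -0.05 0 0.6'; python3 -m inch '0 0 -0.15 0 0.6; 0 0 -0.2 0 0.6; 0 0 -0.2 0 0.6; 0 0 -0.2 0 0.6; 0 -0.3 0 0 0.6; 0 -0.3 0 0 0.6; 0 -0.3 0 0 0.6; 0 0 0 0 0.6'; python3 -c "
from h import *
to(.5348,.0505,.0754,168.2)
c=capture('scene')
b=c['color']; cv2.imwrite('pics/s6.png',cv2.resize(b[110:240,90:350],None,fx=3,fy=3,interpolation=cv2.INTER_CUBIC))"
```

```text
time_s: 38.6
tcp_pos: [0.5344, 0.0504, 0.0821]
eef_rot: [-180.0, -0.1, 168.2]
contact_force: [0.4, 0.4, 0.2]
gripper_width: 0.0526
gripper_force: 0.0
time_s: 39.6
tcp_pos: [0.5065, -0.0838, 0.1954]
eef_rot: [180.0, 0.0, 168.0]
contact_force: [0.3, 0.5, 0.6]
gripper_width: 0.0526
gripper_force: 0.0
pos [ 0.506458   -0.0838072   0.19542506] rot [1.79995228e+02 2.40896781e-02 1.68041880e+02] F [0.3 0.5 0.6] w 0.05258331114566693 t 39.6
tx ty tz [7.000e-04 9.151e-01 8.002e-01] spin -0.0004
```

View pics/s6.png

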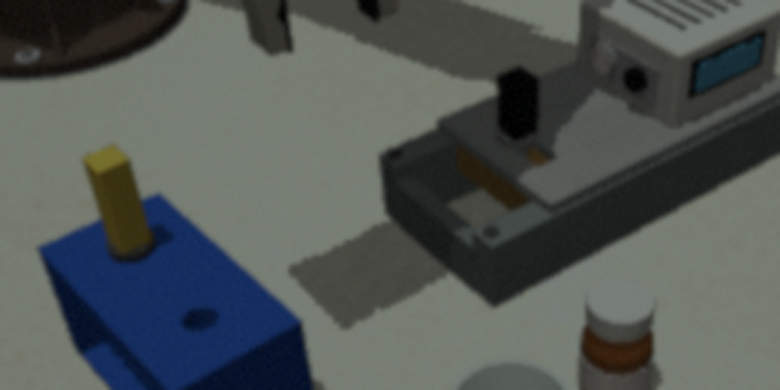

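The drift stands in the stand (collar at about (133,193) px), the bolt sits flange-down on the plate (about (263,156) px), and the glassware is untouched. Handing in.

```bash
python3 -c "
from plant import *
print(close_job())"
```

```text
the job is handed in; nothing more can be done
None
```

The drift levered the plate into line and is back in the blue stand, the bolt is through slot and hole with its flange down on the plate, and I handed the job in at about 40 s; the highest force read was about 13 N, and the first grasp closed on nothing and was repeated.

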